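# Gauge the drilled blocks and sort the one that fits

## Task

Take the plug gauge out of its wooden stand and, holding it upright, try it first on the drilled block with the narrow bore: set its nose down on the mouth, where it must stop, and leave that block where it lies. Then lower the gauge into the block with the wide bore until its collar rests on the block. With the gauge still in the bore, slide that block along the bench until it lies wholly on the green mat, and leave the gauge standing in it, collar down.

Things in the scene. Friction and masses are not known exactly. Their poses are not given: they have to be found in the camera images.
- gauge: Steel plug gauge, 98 mm tall, 0.2 kg, upright in a fixed wooden stand 70 mm square, 36 mm high. Origin: centre of the nose's underside; z up its axis. Upward from there: nose 14 mm wide tapering out to 20 mm at 9 mm; 20 mm plug to 28 mm; collar 38 mm across, 28 to 34 mm (rests on the stand); round handle 24 mm across, 34 to 98 mm, gripped from above at any yaw.
- narrow_block: Loose aluminium block 64 x 64 x 34 mm high, 0.34 kg, flat on the bench, with a vertical bore of only 10 mm in its middle (countersunk to 18 mm): the gauge stops at the mouth, its nose 32 to 34 mm above the bench. Outside like the wide block. Origin: centre of the underside, on the bore's axis; z up.
- wide_block: Loose aluminium block 64 x 64 x 34 mm high, 0.34 kg, flat on the bench, with a vertical through bore of 26 mm in its middle (countersunk to 34 mm): the gauge goes in until its collar rests on the block, its nose then 6 mm above the bench. Slides on the bench when drawn by the gauge in its bore. Origin: centre of the underside, on the bore's axis; z up.
- mat: Green mat with a white border, 180 x 180 mm, fixed, let in flush with the dark bench (no edge to catch on). Origin: its centre, at bench height; x and y run along its sides.
There are look-alikes about, which are no part of the job. What is meant by the gauge is not red or turquoise, and is the smaller of those in its own colour.

How it is judged (in metres and radians):
On the way, in this order (a step that is already met when the one before it is completed fails the run):
1. the gauge, upright within 10 degrees, rests its nose on the narrow block over its bore (axes within 12 mm) without going in (contact force between gauge and narrow_block above 0.5 N and horizontal distance between gauge and narrow_block below 0.012 m and angle between gauge's own z axis and vertical below 0.18 rad and z of gauge in the frame of narrow_block above 0.025 m), for 0.1 s.
2. the gauge is in the wide block's bore, collar within 5 mm of the block's top (z of gauge in the frame of wide_block between -0.01 and 0.011 m and horizontal distance between gauge and wide_block below 0.012 m and angle between gauge's own z axis and vertical below 0.18 rad), for 0.2 s.
At the end, for the whole second after the job is handed in: The wide block lies flat on the bench, its centre within 65 mm of the mat's centre along each of the mat's sides, at rest; the released gauge stands in its bore, within 10 degrees of upright, collar within 5 mm of the block's top; the narrow block is within 40 mm of where it lay (all of step 2 and x of wide_block in the frame of mat between -0.065 and 0.065 m and y of wide_block in the frame of mat between -0.065 and 0.065 m and angle between wide_block's own z axis and vertical below 0.1 rad and distance of narrow_block from where it was at the start of the episode below 0.04 m and linear speed of each of wide_block, gauge below 0.02 m/s); the robot touches nothing.
It fails at once if the narrow block is moved more than 40 mm (distance of narrow_block from where it was at the start of the episode above 0.04 m).
It fails at once if the wide block is shifted more than 50 mm while the gauge is not in its bore (distance of wide_block from where it was at the start of the episode above 0.05 m and (z of gauge in the frame of wide_block above 0.026 m or horizontal distance between gauge and wide_block above 0.02 m)).
It fails at once if the wide block is lifted or tipped instead of slid (raised over 25 mm, or tilted over 25 degrees) (height (world z) of wide_block above 0.025 m or angle between wide_block's own z axis and vertical above 0.44 rad).
It also fails if it takes over 50 s, if anything falls off the work surface, if the arm or the gripper's body presses on something with over 40 N, if the wrist force passes 120 N, or if a joint passes its speed limit or range.

## Robot

A 7-joint arm with a two-finger parallel gripper is mounted at the origin on the work surface. World frame = base frame: x ahead of the robot, y to its left, z up, the work surface at z = 0. Lengths are in mm, angles in rad, forces in N, time in s.
With the tool pointing down it reaches from about 425 to 875 mm from the base axis. Payload 9.9 kg.
Tool frame: the origin (TCP) lies on the centre line of the jaws, within the pads' length; the fingertips stand 11 mm ahead of it and the grasp point (between the pads) lies 8 mm behind it; z points along the fingers, y is the line along which they close (so a half turn about z gives the same grasp; the last joint's range is limited). The gripper opens to 85 mm and grips with 20 to 120 N. Pads are 22 mm wide; open, the fingers measure 114 mm over their backs; the gripper's body (76 mm by 85 mm) begins 54 mm behind the grasp point. The pads swing forward as they close: fully open they stand 13 mm farther back than shut.
Start: joints at [-1.28, 0.576, 0.025, 1.437, -0.015, 1.129, -0.057], TCP at [247.101, 628.148, 242.289] pointing down, gripper open.
Joint ranges: [-2.76, 2.76], [-0.34, 2.15], [-1.52, 1.57], [0.19, 2.46], [-1.09, 4.23], [0.17, 1.99], [-2.82, 2.82]. Speed limits (rad/s): [2.22, 2.22, 3.01, 3.01, 3.14, 3.14, 3.14].

## Interface

Orientations are given as [roll, pitch, yaw] about the fixed x, y, z axes, in that order (R = Rz(yaw) Ry(pitch) Rx(roll)).
In Python, from bench import bot, vision, workorder gives the robot as it stands. The module is installed in compiled form; this text tells all that it offers.
- The arm moves only by the tool arm_command, never from a script. Its argument "commands" is one flat list of numbers, 7 for each row, row after row: the turn, a rotation vector about the tool's x, y, z scaled (see below), then the shift along the tool's x, y, z scaled (see below), then the finger opening in mm, from 0 to 85.4. A call has exactly 8 rows; each row is the pose to reach, as a shift and turn from the pose commanded when the call began, along the tool's axes at that moment, turning the shorter way round; what a row does not reach only later rows make up. The controller multiplies each number of a shift by 500 mm and each number of a turn by pi rad. A row lasts 1/8 s, in which the tool goes at most 62.5 mm and 10.7 degrees, less where a joint would pass 70% of its speed; a pose out of reach is approached as far as the arm can. A call with a number of a shift or a turn outside -1 to 1 is refused whole. A call with a gripper value outside its range is refused whole. The fingers move at their own pace and stop on an object; "force" is the grip in N (left out, the last holds). Time passes only in rows, so rows that repeat a pose let the fingers close, or fill a call up. It gives the time, the measured TCP pose, the force, the opening and the grip force at its end, in the units of the state.
- bot.read_state(): the state, without advancing time (a new reading comes with each control period).
- vision.grab_frame(name): name is "side" or "top"; returns a dict with "color" (384x512x3 uint8, blue, green, red), "depth" (384x512 float32, mm along the optical axis (not along the pixel's ray), 0 where there is no reading), "camera_matrix" (3x3 intrinsics, pixels), "R" (3x3) and "t" (3): a world point X has camera coordinates R X + t. Camera axes: x right, y down, z forward; pixel columns grow to the right and rows downward; lengths in mm; the calibration is good to about 2 mm. A picture is of the moment at which its call begins.
- workorder.job_done(): hands the job in; it is judged then, once.
The state is a dict: "time_s": time; "qpos": joint angles; "qd": joint speeds; "tau": joint torques, N m; "eef_pos": TCP position; "orientation": TCP orientation; "ft_force": force on the tool from outside, world axes, zero at the start; "torque": the same for the moment, N m; "finger_gap": opening from 0.0 (shut) to 1.0 (fully open); "grasp_force": force on a finger pad.
Only numpy, scipy, OpenCV 4.12 (cv2) and the standard library are available. Lean on these libraries where they do the work, as an engineer would, in place of code of your own. Each camera call takes 0.05 s, during which the arm holds its last target. There are 200 camera calls.

## Working session

There is one attempt and no reset: what is moved stays moved. The work goes in short steps, Python scripts to look and compute and a tool call to move; the robot and the scene stay as the last step left them, time stands still between calls to the robot, and variables do not carry over. Pictures are saved under pics/ and viewed, at most 10 in all, crops included, and the job is handed in when it is done.

Besides the shell and the picture viewer there is one more tool, called as name(argument=value, ...), one argument or row to a line, values as JSON. arm_command: Moves the arm, as the interface text tells. Its arguments: {"type":"object","properties":{"commands":{"type":"array"},"force":{"type":"number"}},"required":["commands"]}

```bash
mkdir -p pics; cat > h.py <<'E'
import numpy as np, cv2
from bench import bot, vision, workorder
def ray(f,u,v,z):
    K,R,t=map(np.array,(f["camera_matrix"],f["R"],f["t"]))
    d=R.T@np.linalg.solve(K,[u,v,1.]); c=-R.T@t.ravel()
    return c+d*(z-c[2])/d[2]
def pt(f,u,v):
    K,R,t=map(np.array,(f["camera_matrix"],f["R"],f["t"]))
    return R.T@(np.linalg.solve(K,[u,v,1.])*f["depth"][int(v),int(u)]-t.ravel())
E
python3 - <<'E'
from h import *
import pickle
s=bot.read_state();print(s)
for n in("top","side"):
    f=vision.grab_frame(n);cv2.imwrite(f"pics/{n}0.png",f["color"]);pickle.dump(f,open(n+".pkl","wb"))
    print(n,f["camera_matrix"],f["R"],f["t"])
E
```

```text
{'time_s': 0.0, 'qpos': array([-1.27980048,  0.57652919,  0.02482289,  1.43790181, -0.0150389 ,
        1.12902057, -0.05649835]), 'qd': array([-0.00013564,  0.00046802, -0.00047598,  0.00096707,  0.00084381,
        0.00029194, -0.00115176]), 'tau': array([ 6.14143955e-04, -7.65756583e+01,  2.25072429e+00, -2.85959673e+01,
        1.53582206e-02,  1.26936249e-02, -2.79454156e-05]), 'eef_pos': array([246.9157074 , 627.7446711 , 241.44631347]), 'orientation': array([-3.13991766e+00,  4.08688129e-05,  2.76683380e+00]), 'ft_force': array([-0.4764965 , -0.17284116,  0.07576628]), 'torque': array([-0.00187012,  0.00048243,  0.04314626]), 'grasp_force': 0.0, 'finger_gap': 1.0005222293634224}
top [[446.54912071   0.         260.07632029]
 [  0.         446.54912071 187.02717134]
 [  0.           0.           1.        ]] [[-0.02336462 -0.99946226 -0.02300638]
 [-0.99427073  0.02563197 -0.10377245]
 [ 0.10430635  0.02044997 -0.99433495]] [4.53652359e-01 5.26277776e+02 1.05361729e+03]
side [[358.42200434   0.         251.76964307]
 [  0.         358.42200434 188.80346252]
 [  0.           0.           1.        ]] [[ 0.87967532 -0.47531495 -0.01571741]
 [-0.3613873  -0.64661297 -0.67178187]
 [ 0.30914488  0.59663    -0.74058226]] [-486.03806332  187.72864421  518.3563652 ]
```

View pics/top0.png

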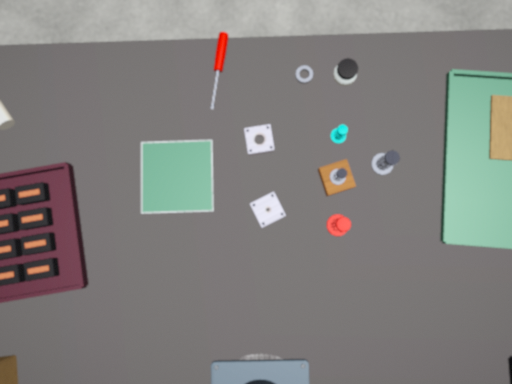

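View pics/side0.png

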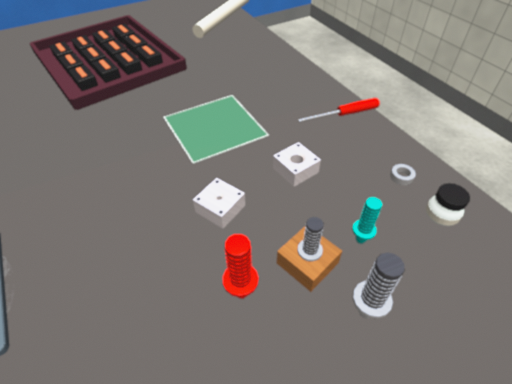

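The top view shows gauge candidates at (339,176) grey, small, in the wooden stand; (388,160) grey, larger, loose; (340,225) red; (340,133) turquoise. I choose the one in the stand, seen at (313,240) in the side view. The wide bore is at (259,139), the narrow bore at (268,209) and the mat at (177,176). Nearby clutter is a ring at (304,74) and a jar at (346,71).

```bash
python3 - <<'E'
from h import *
import pickle
T=pickle.load(open("top.pkl","rb"));S=pickle.load(open("side.pkl","rb"))
def P(f): return np.array(f["camera_matrix"])@np.c_[f["R"],np.ravel(f["t"])]
def tri(a,b):
    X=cv2.triangulatePoints(P(T),P(S),np.array(a,float).reshape(2,1),np.array(b,float).reshape(2,1)).ravel();return X[:3]/X[3]
def blobs(f,lo,hi,box,amin):
    u0,v0,u1,v1=box;h=cv2.cvtColor(f["color"],cv2.COLOR_BGR2HSV)[v0:v1,u0:u1]
    m=cv2.inRange(h,lo,hi);cs,_=cv2.findContours(m,cv2.RETR_EXTERNAL,cv2.CHAIN_APPROX_NONE)
    return [c+np.array([[u0,v0]]) for c in cs if cv2.contourArea(c)>amin]
# mat
for c in blobs(T,(60,80,40),(95,255,255),(130,130,225,225),500):
    r=cv2.minAreaRect(c);q=np.array([ray(T,*p,0)[:2] for p in cv2.boxPoints(r)]);print("mat",q.mean(0),q.round(0).tolist())
for c in blobs(S,(60,80,40),(95,255,255),(150,80,280,170),500):
    q=cv2.approxPolyDP(c,8,True)[:,0];print("mat side",np.array([ray(S,*p,0)[:2] for p in q]).round(0).tolist())
# blocks: top
for n,box in(("wide",(235,115,285,165)),("narrow",(240,182,295,235))):
    for c in blobs(T,(0,0,140),(180,60,255),box,200):
        r=cv2.minAreaRect(c);q=np.array([ray(T,*p,34)[:2] for p in cv2.boxPoints(r)]);e=q[1]-q[0]
        print(n,r,q.mean(0),np.linalg.norm(e),np.linalg.norm(q[2]-q[1]),np.degrees(np.arctan2(e[1],e[0])),"depth z",pt(T,r[0][0]+10,r[0][1])[2])
# stand, both
for f,box in((T,(310,150,365,205)),(S,(265,215,350,300))):
    for c in blobs(f,(5,120,60),(20,255,255),box,200):
        r=cv2.minAreaRect(cv2.convexHull(c));print("stand",r,ray(f,*r[0],36))
for n,f,box in(("T",T,(305,100,425,220)),("S",S,(260,170,420,330))):
    u0,v0,u1,v1=box;cv2.imwrite(f"pics/c{n}.png",cv2.resize(f["color"][v0:v1,u0:u1],None,fx=5 if n=="T" else 3.7,fy=5 if n=="T" else 3.7,interpolation=cv2.INTER_CUBIC))
u0=np.hstack([cv2.resize(T["color"][100:220,300:420],(400,400),interpolation=2),cv2.resize(S["color"][190:290,270:370],(400,400),interpolation=2)])
cv2.imwrite("pics/pair.png",u0)
u1=np.hstack([cv2.resize(T["color"][115:235,220:340],(400,400),interpolation=2),cv2.resize(S["color"][130:250,190:310],(400,400),interpolation=2)])
cv2.imwrite("pics/pair2.png",u1)
E
```

```text
mat side [[647.0, 119.0], [646.0, 280.0], [480.0, 281.0], [479.0, 117.0]]
wide ((258.8203125, 138.5283966064453), (28.541152954101562, 28.905065536499023), 81.02737426757812) [644.27320971 -12.30547707] 70.58337447651172 70.65174700699124 -82.50891380590133 depth z 31.320232315850237
narrow ((267.3000183105469, 209.09999084472656), (29.06888198852539, 29.06888198852539), 63.43495178222656) [472.02378082 -28.63073439] 69.7963035379562 69.61404998973967 -64.79401469233606 depth z 33.139519478767916
stand ((336.39996337890625, 177.20001220703125), (28.460494995117188, 29.725406646728516), 71.56504821777344) [ 544.19138294 -196.17579142   36.        ]
stand ((308.2091979980469, 255.65576171875), (53.538089752197266, 50.84280776977539), 40.0302619934082) [ 539.37283806 -203.44379505   36.        ]
```

View pics/pair.png

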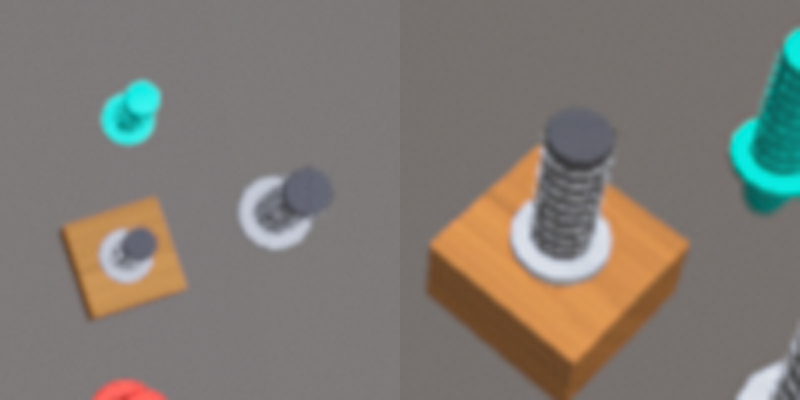

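View pics/pair2.png

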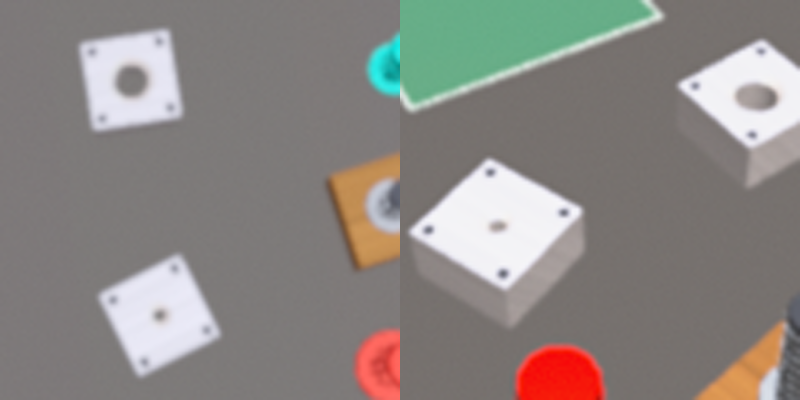

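The crops confirm the choice: the small grey gauge stands in the wooden block, with its handle top at top view (341.4,172.9) and side view (314.6,222.6). The narrow bore is at top (267.7,208.9) / side (219,197.5), and the wide bore at top (259.3,138.7) / side (296.5,158.8).

```bash
python3 - <<'E'
from h import *
import pickle
T=pickle.load(open("top.pkl","rb"));S=pickle.load(open("side.pkl","rb"))
def P(f): return np.array(f["camera_matrix"])@np.c_[f["R"],np.ravel(f["t"])]
for n,a,b,z in(("handle",(341.4,172.9),(314.6,222.6),106),("collar",(337.5,176.2),(309.9,249.6),42),("narrow",(267.7,208.85),(219.05,197.4),34),("wide",(259.25,138.65),(296.5,158.75),34)):
    X=cv2.triangulatePoints(P(T),P(S),np.array(a).reshape(2,1),np.array(b).reshape(2,1)).ravel();X=X[:3]/X[3]
    print(n,X.round(1),ray(T,*a,z).round(1),ray(S,*b,z).round(1))
h=cv2.cvtColor(T["color"],cv2.COLOR_BGR2HSV)[135:220,135:220];print(h[40,40])
m=cv2.inRange(h,(50,60,30),(95,255,255));M=cv2.moments(m,True);c=(135+M["m10"]/M["m00"],135+M["m01"]/M["m00"]);print("mat",c,M["m00"],ray(T,*c,0))
v,u=np.mgrid[168:178,337:346];print(np.array([pt(T,a,b)[2] for a,b in zip(u.ravel(),v.ravel())]).max())
from scipy.spatial.transform import Rotation as R
s=bot.read_state();print(R.from_euler("xyz",s["orientation"]).as_matrix().round(3))
E
```

```text
handle [ 545.1 -197.1  107. ] [ 545.  -197.1  106. ] [ 546.1 -196.6  106. ]
collar [ 545.8 -198.1   40.5] [ 545.8 -198.    42. ] [ 544.9 -198.8   42. ]
narrow [472.5 -29.6  31.5] [472.5 -29.6  34. ] [471.7 -31.6  34. ]
wide [644.  -13.1  31.4] [643.8 -13.4  34. ] [641.8 -15.2  34. ]
[ 76  76 189]
mat (176.2534961154273, 176.22397336293008) 4505.0 [561.54795201 196.96727332   0.        ]
1102.272063033045
[[-0.931  0.366 -0.   ]
 [ 0.366  0.931 -0.001]
 [-0.    -0.001 -1.   ]]
```

arm_command(
  commands=[0,0,0,-0.07,-0.08,0.007,50,0,0,0,-0.145,-0.165,0.015,50,0,0,0,-0.2175,-0.2475,0.022,50,0,0,0,-0.29,-0.33,0.03,50,0,0,0,-0.3625,-0.4125,0.037,50,0,0,0,-0.435,-0.495,0.045,50,0,0,0,-0.51,-0.58,0.052,50,0,0,0,-0.58,-0.66,0.06,50],
  force=60,
)

```text
time_s: 1.1
eef_pos: [396.5, 213.0, 212.2]
orientation: [-3.142, 0.0, 2.767]
ft_force: [0.9, -0.1, 0.6]
finger_gap: 0.585
grasp_force: 0.0
```

arm_command(
  commands=[0,0,0,-0.07,-0.08,0.007,50,0,0,0,-0.145,-0.165,0.015,50,0,0,0,-0.2175,-0.2475,0.022,50,0,0,0,-0.29,-0.33,0.03,50,0,0,0,-0.3625,-0.4125,0.037,50,0,0,0,-0.435,-0.495,0.045,50,0,0,0,-0.51,-0.58,0.052,50,0,0,0,-0.58,-0.66,0.06,50],
)

```text
time_s: 2.1
eef_pos: [545.6, -200.3, 181.9]
orientation: [3.142, -0.0, 2.767]
ft_force: [0.7, 0.8, 0.4]
finger_gap: 0.592
grasp_force: 0.0
```

```bash
cat >> h.py <<'E'
from scipy.spatial.transform import Rotation as Rn
def go(*tg):
    s=bot.read_state();M=Rn.from_euler("xyz",s["orientation"]).as_matrix()
    print(round(s["time_s"],2),s["eef_pos"].round(1),"rpy",s["orientation"].round(3),"gap",round(s["finger_gap"]*85.4,1),"grip",round(s["grasp_force"],1),"F",s["ft_force"].round(1),"q",s["qpos"].round(2))
    for t in tg: print("->",t,(M.T@(np.array(t)-s["eef_pos"])/500).round(4))
    # turn that brings the tool exactly straight down
    Z=Rn.align_vectors([[0,0,-1.]],[M[:,2]])[0].as_matrix();print("turn/pi",(Rn.from_matrix(M.T@Z@M).as_rotvec()/np.pi).round(4))
E
python3 -c "
from h import *
go((545.3,-197.5,74))"
```

```text
2.1 [ 545.6 -200.3  181.9] rpy [ 3.142 -0.     2.767] gap 50.5 grip 0.0 F [0.7 0.8 0.4] q [ 0.16  0.5   0.17  1.78 -0.11  0.87  1.58]
-> (545.3, -197.5, 74) [0.0025 0.0049 0.2159]
turn/pi [ 0.     -0.0001  0.    ]
```

arm_command(
  commands=[0,0,0,0.0025,0.005,0.04,50,0,0,0,0.0025,0.005,0.09,50,0,0,0,0.0025,0.005,0.14,50,0,0,0,0.0025,0.005,0.18,50,0,0,0,0.0025,0.005,0.205,50,0,0,0,0.0025,0.005,0.216,50,0,0,0,0.0025,0.005,0.216,50,0,0,0,0.0025,0.005,0.216,50],
)

```text
time_s: 3.1
eef_pos: [545.4, -195.7, 75.0]
orientation: [3.142, 0.001, 2.767]
ft_force: [-0.3, 0.4, 0.6]
finger_gap: 0.585
grasp_force: 0.0
```

arm_command(
  commands=[0,0,0,0,0,0,15,0,0,0,0,0,0,15,0,0,0,0,0,0,15,0,0,0,0,0,0,15,0,0,0,0,0,0,15,0,0,0,0,0,0,15,0,0,0,0,0,0,15,0,0,0,0,0,0,15],
  force=60,
)

```text
time_s: 4.1
eef_pos: [545.3, -195.7, 74.8]
orientation: [3.142, 0.001, 2.767]
ft_force: [-0.8, -0.4, 5.4]
finger_gap: 0.265
grasp_force: 58.4
```

```bash
python3 -c "
from h import *
go()
a=vision.grab_frame('top')['color'];b=vision.grab_frame('side')['color']
cv2.imwrite('pics/g.png',np.hstack([cv2.resize(a[100:250,265:415],(400,400)),cv2.resize(b[140:300,240:400],(400,400))]))"
```

```text
4.1 [ 545.3 -195.7   74.8] rpy [3.142e+00 1.000e-03 2.767e+00] gap 22.7 grip 58.4 F [-0.8 -0.4  5.4] q [ 0.17  0.64  0.14  1.88 -0.14  0.63  1.6 ]
turn/pi [0.     0.0003 0.    ]
```

View pics/g.png

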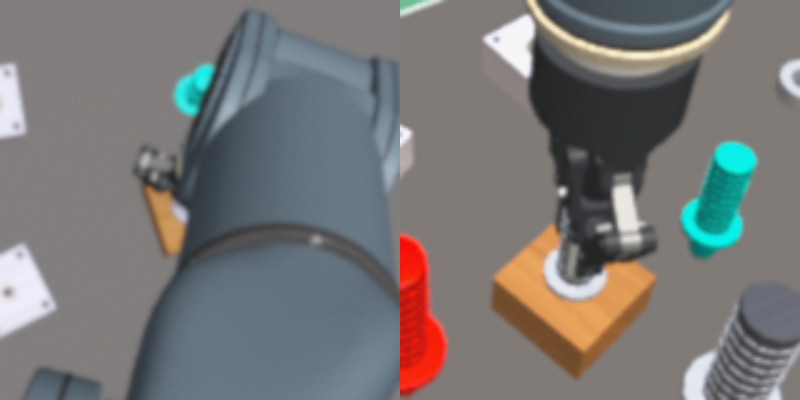

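Grasp confirmed: the side view shows the jaws on the handle at about (575,240) with the stand below, and the gap equals the handle width. Next I lift and move over the narrow bore.

arm_command(
  commands=[0,0,0,0,0,-0.02,15,0,0,0,0,0,-0.05,15,0,0,0,0,0,-0.09,15,0,0,0,0,0,-0.13,15,0,0,0,0,0,-0.16,15,0,0,0,0,0,-0.175,15,0,0,0,0,0,-0.18,15,0,0,0,0,0,-0.18,15],
)

```text
time_s: 5.2
eef_pos: [544.8, -195.5, 164.0]
orientation: [-3.142, -0.001, 2.767]
ft_force: [-0.1, 0.2, -1.9]
finger_gap: 0.271
grasp_force: 58.8
```

```bash
python3 -c "
from h import *
go((472.1,-30.3,165))"
```

```text
5.2 [ 544.8 -195.5  164. ] rpy [-3.142e+00 -1.000e-03  2.767e+00] gap 23.2 grip 58.8 F [-0.1  0.2 -1.9] q [ 0.15  0.52  0.17  1.8  -0.12  0.83  1.57]
-> (472.1, -30.3, 165) [ 0.2562  0.2542 -0.0019]
turn/pi [-0.     -0.0002 -0.    ]
```

arm_command(
  commands=[0,0,0,0.03,0.03,0,15,0,0,0,0.075,0.075,0,15,0,0,0,0.13,0.13,0,15,0,0,0,0.185,0.184,0,15,0,0,0,0.23,0.228,0,15,0,0,0,0.256,0.254,0.02,15,0,0,0,0.256,0.254,0.06,15,0,0,0,0.256,0.254,0.09,15],
)

```text
time_s: 6.2
eef_pos: [471.8, -30.1, 118.0]
orientation: [-3.141, -0.001, 2.767]
ft_force: [0.2, 0.3, -1.7]
finger_gap: 0.263
grasp_force: 58.9
```

```bash
python3 -c "
from h import *
go((472.1,-30.3,100))
b=vision.grab_frame('side')['color']
cv2.imwrite('pics/n.png',cv2.resize(b[100:250,150:300],(600,600)))
a=vision.grab_frame('top')['color']"
```

```text
6.2 [471.8 -30.1 118. ] rpy [-3.141e+00 -1.000e-03  2.767e+00] gap 22.4 grip 58.9 F [ 0.2  0.3 -1.7] q [-0.14  0.46  0.15  2.11 -0.12  0.58  1.29]
-> (472.1, -30.3, 100) [-0.0008 -0.0001  0.0361]
turn/pi [-0.0002 -0.0002 -0.    ]
```

View pics/n.png

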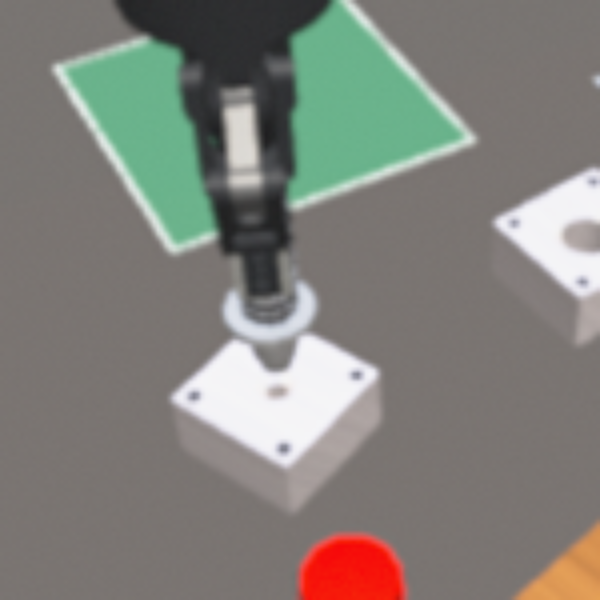

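The nose end at (276,366) stands right over the narrow bore at (277,391). I lower gently.

arm_command(
  commands=[0,0,0,0,0,0.008,15,0,0,0,0,0,0.018,15,0,0,0,0,0,0.026,15,0,0,0,0,0,0.03,15,0,0,0,0,0,0.033,15,0,0,0,0,0,0.034,15,0,0,0,0,0,0.035,15,0,0,0,0,0,0.035,15],
)

```text
time_s: 7.3
eef_pos: [472.4, -30.5, 101.9]
orientation: [3.142, 0.0, 2.767]
ft_force: [-0.2, -0.5, -2.4]
finger_gap: 0.261
grasp_force: 58.8
```

No contact yet, so I continue in small steps.

arm_command(
  commands=[0,0,0,0,0,0.001,15,0,0,0,0,0,0.002,15,0,0,0,0,0,0.003,15,0,0,0,0,0,0.004,15,0,0,0,0,0,0.005,15,0,0,0,0,0,0.006,15,0,0,0,0,0,0.006,15,0,0,0,0,0,0.006,15],
)

```text
time_s: 8.3
eef_pos: [472.9, -30.7, 100.4]
orientation: [3.141, 0.002, 2.766]
ft_force: [-4.7, -0.4, 26.0]
finger_gap: 0.262
grasp_force: 62.0
```

Stopped at the mouth with about 28 N of contact. Now I lift and go to the wide block.

arm_command(
  commands=[0,0,0,0,0,-0.01,15,0,0,0,0,0,-0.03,15,0,0,0,0,0,-0.06,15,0,0,0,0,0,-0.085,15,0,0,0,0,0,-0.1,15,0,0,0,0,0,-0.1,15,0,0,0,0,0,-0.1,15,0,0,0,0,0,-0.1,15],
)

```text
time_s: 9.3
eef_pos: [472.1, -30.5, 148.4]
orientation: [-3.141, -0.001, 2.767]
ft_force: [-0.7, -0.2, -2.3]
finger_gap: 0.266
grasp_force: 59.2
```

```bash
python3 -c "
from h import *
go((643,-14,150),(643,-14,112))"
```

```text
9.3 [472.1 -30.5 148.4] rpy [-3.141e+00 -1.000e-03  2.767e+00] gap 22.7 grip 59.2 F [-0.7 -0.2 -2.3] q [-0.16  0.41  0.17  2.08 -0.11  0.66  1.28]
-> (643, -14, 150) [-0.306   0.1559 -0.0035]
-> (643, -14, 112) [-0.306   0.1559  0.0725]
turn/pi [-0.0001 -0.0002  0.    ]
```

arm_command(
  commands=[0,0,0,-0.035,0.018,0,15,0,0,0,-0.09,0.046,0,15,0,0,0,-0.155,0.079,0,15,0,0,0,-0.22,0.112,0,15,0,0,0,-0.275,0.14,0,15,0,0,0,-0.306,0.156,0.02,15,0,0,0,-0.306,0.156,0.05,15,0,0,0,-0.306,0.156,0.067,15],
)

```text
time_s: 10.3
eef_pos: [641.6, -14.1, 113.5]
orientation: [-3.14, -0.003, 2.767]
ft_force: [-1.0, 0.4, -1.8]
finger_gap: 0.266
grasp_force: 59.2
```

```bash
python3 -c "
from h import *
go((643,-14,76))
b=vision.grab_frame('side')['color']
cv2.imwrite('pics/w.png',cv2.resize(b[80:220,220:360],(600,600)))"
```

```text
10.3 [641.6 -14.1 113.5] rpy [-3.140e+00 -3.000e-03  2.767e+00] gap 22.7 grip 59.2 F [-1.   0.4 -1.8] q [-0.15  0.66  0.16  1.68 -0.13  0.81  1.27]
-> (643, -14, 76) [-0.0026  0.0013  0.0751]
turn/pi [-0.0004 -0.0009  0.    ]
```

View pics/w.png

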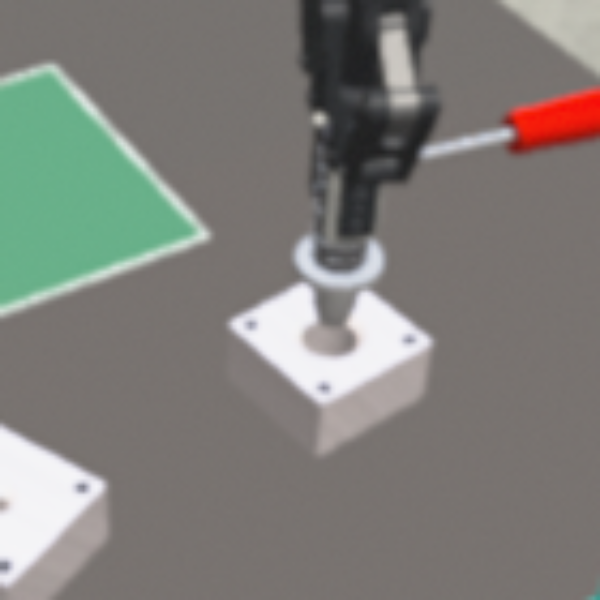

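The nose at (334,322) hangs over the wide bore at (330,338) to within about 2 mm. Lowering it in.

arm_command(
  commands=[0,0,0,-0.001,0.001,0.01,15,0,0,0,-0.001,0.001,0.02,15,0,0,0,-0.001,0.001,0.03,15,0,0,0,-0.001,0.001,0.04,15,0,0,0,-0.001,0.001,0.05,15,0,0,0,-0.001,0.001,0.06,15,0,0,0,-0.001,0.001,0.067,15,0,0,0,-0.001,0.001,0.07,15],
)

```text
time_s: 11.35
eef_pos: [643.9, -13.7, 80.0]
orientation: [-3.141, -0.0, 2.767]
ft_force: [0.3, -1.0, -1.8]
finger_gap: 0.266
grasp_force: 59.2
```

```bash
python3 -c "
from h import *
go((643,-14,74))"
```

```text
11.35 [643.9 -13.7  80. ] rpy [-3.141 -0.     2.767] gap 22.7 grip 59.2 F [ 0.3 -1.  -1.8] q [-0.14  0.7   0.15  1.7  -0.14  0.75  1.27]
-> (643, -14, 74) [ 0.0014 -0.0013  0.012 ]
turn/pi [-0.     -0.0001  0.    ]
```

arm_command(
  commands=[0,0,0,0.001,-0.001,0.003,15,0,0,0,0.001,-0.001,0.006,15,0,0,0,0.001,-0.001,0.008,15,0,0,0,0.001,-0.001,0.009,15,0,0,0,0.001,-0.001,0.01,15,0,0,0,0.001,-0.001,0.011,15,0,0,0,0.001,-0.001,0.011,15,0,0,0,0.001,-0.001,0.011,15],
)

```text
time_s: 12.35
eef_pos: [643.3, -13.9, 74.8]
orientation: [-3.142, -0.0, 2.767]
ft_force: [0.1, 1.3, -2.6]
finger_gap: 0.265
grasp_force: 59.1
```

arm_command(
  commands=[0,0,0,0,0,0.0005,15,0,0,0,0,0,0.001,15,0,0,0,0,0,0.0015,15,0,0,0,0,0,0.002,15,0,0,0,0,0,0.0025,15,0,0,0,0,0,0.0025,15,0,0,0,0,0,0.0025,15,0,0,0,0,0,0.0025,15],
)

```text
time_s: 13.35
eef_pos: [643.3, -13.9, 73.5]
orientation: [-3.142, -0.0, 2.767]
ft_force: [0.2, 1.2, -2.0]
finger_gap: 0.267
grasp_force: 59.1
```

```bash
python3 -c "
from h import *
go((561.5,197,75.0))"
```

```text
13.35 [643.3 -13.9  73.5] rpy [-3.142 -0.     2.767] gap 22.8 grip 59.1 F [ 0.2  1.2 -2. ] q [-0.14  0.71  0.15  1.71 -0.14  0.73  1.27]
-> (561.5, 197, 75.0) [ 0.3066  0.3327 -0.003 ]
turn/pi [-0. -0.  0.]
```

arm_command(
  commands=[0,0,0,0,0,0.0005,15,0,0,0,0,0,0.001,15,0,0,0,0,0,0.0015,15,0,0,0,0,0,0.002,15,0,0,0,0,0,0.0025,15,0,0,0,0,0,0.003,15,0,0,0,0,0,0.003,15,0,0,0,0,0,0.003,15],
)

```text
time_s: 14.35
eef_pos: [643.4, -14.0, 72.8]
orientation: [3.141, 0.0, 2.767]
ft_force: [-3.5, 0.6, 8.1]
finger_gap: 0.266
grasp_force: 60.0
```

The collar is seated, with about 10 N. Now I slide the block in two gentle calls.

arm_command(
  commands=[0,0,0,0.005,0.0055,-0.001,15,0,0,0,0.018,0.0195,-0.001,15,0,0,0,0.038,0.041,-0.001,15,0,0,0,0.061,0.066,-0.001,15,0,0,0,0.084,0.091,-0.001,15,0,0,0,0.107,0.116,-0.001,15,0,0,0,0.13,0.141,-0.001,15,0,0,0,0.15,0.163,-0.001,15],
)

```text
time_s: 15.35
eef_pos: [603.4, 89.8, 72.9]
orientation: [-3.141, 0.001, 2.767]
ft_force: [2.4, -5.5, 5.9]
finger_gap: 0.267
grasp_force: 59.7
```

```bash
python3 -c "
from h import *
go((561.5,197,73.5))
b=vision.grab_frame('side')['color']
cv2.imwrite('pics/s.png',cv2.resize(b[60:220,170:330],(600,600)))"
```

```text
15.35 [603.4  89.8  72.9] rpy [-3.141e+00  1.000e-03  2.767e+00] gap 22.8 grip 59.7 F [ 2.4 -5.5  5.9] q [-0.32  0.68  0.16  1.8  -0.16  0.67  1.12]
-> (561.5, 197, 73.5) [ 0.1565  0.1689 -0.0014]
turn/pi [-0.0001  0.0004 -0.    ]
```

View pics/s.png

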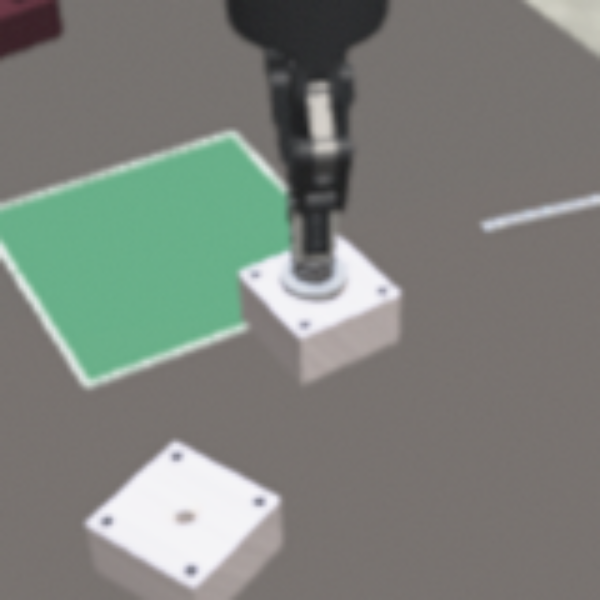

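The collar at (314,278) sits on the wide block and the block follows. The narrow block at (185,517) is undisturbed. Sliding on to the mat centre.

arm_command(
  commands=[0,0,0,0.015,0.016,0,15,0,0,0,0.04,0.043,0,15,0,0,0,0.065,0.07,0,15,0,0,0,0.09,0.097,0,15,0,0,0,0.115,0.124,0,15,0,0,0,0.14,0.151,0,15,0,0,0,0.155,0.168,0,15,0,0,0,0.16,0.172,0,15],
)

```text
time_s: 16.4
eef_pos: [560.3, 199.3, 72.9]
orientation: [3.142, 0.001, 2.768]
ft_force: [2.3, -2.4, -0.6]
finger_gap: 0.267
grasp_force: 59.1
```

```bash
python3 -c "
from h import *
go((561.5,197,73))"
```

```text
16.4 [560.3 199.3  72.9] rpy [3.142e+00 1.000e-03 2.768e+00] gap 22.8 grip 59.1 F [ 2.3 -2.4 -0.6] q [-0.53  0.66  0.18  1.84 -0.18  0.65  0.95]
-> (561.5, 197, 73) [-0.0039 -0.0035 -0.0001]
turn/pi [0.     0.0004 0.    ]
```

arm_command(
  commands=[0,0,0,0,0,0,26,0,0,0,0,0,0,32,0,0,0,0,0,0,50,0,0,0,0,0,0,60,0,0,0,0,0,0,60,0,0,0,0,0,0,60,0,0,0,0,0,0,60,0,0,0,0,0,0,60],
)

```text
time_s: 17.4
eef_pos: [560.4, 198.7, 72.6]
orientation: [3.142, 0.0, 2.767]
ft_force: [-1.0, -0.3, -0.2]
finger_gap: 0.701
grasp_force: 0.0
```

arm_command(
  commands=[0,0,0,0,0,-0.02,60,0,0,0,0,0,-0.06,60,0,0,0,0,0,-0.12,60,0,0,0,0,0,-0.18,60,0,0,0,0,0,-0.24,60,0,0,0,0,0,-0.29,60,0,0,0,0,0,-0.3,60,0,0,0,0,0,-0.3,60],
)

```text
time_s: 18.4
eef_pos: [560.2, 198.6, 222.6]
orientation: [3.141, 0.0, 2.767]
ft_force: [0.1, -0.1, 0.1]
finger_gap: 0.702
grasp_force: 0.0
```

```bash
python3 -c "
from h import *
go()
b=vision.grab_frame('side')['color']
cv2.imwrite('pics/f.png',cv2.resize(b[60:240,140:320],(600,600)))"
```

```text
18.4 [560.2 198.6 222.6] rpy [3.141 0.    2.767] gap 59.9 grip 0.0 F [ 0.1 -0.1  0.1] q [-0.57  0.48  0.23  1.69 -0.13  0.98  0.9 ]
turn/pi [0.0001 0.0001 0.    ]
```

View pics/f.png

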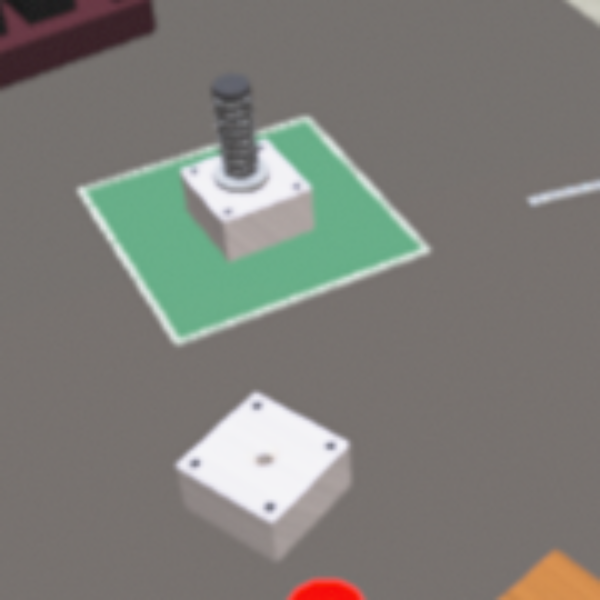

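The gauge stands upright at (237,130) with its collar on the wide block, which lies wholly on the mat. The narrow block at (265,460) is unmoved and the arm is clear.

```bash
python3 -c "
from h import *
print(workorder.job_done())"
```

```text
the job is handed in; nothing more can be done
None
```

The job is handed in: the gauge stopped at the narrow bore, then went into the wide block, which I slid wholly onto the green mat; the gauge is released and upright with its collar down, and the narrow block was left in place (about 18 s of the 50 s used; no verdict came back).

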